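Hold the index pin of a dish stage open at the loading stop

TASK

Bring the dish stage to its loading stop: slide the carriage along its rails until it rests against the end stop with the red block. Then, with the carriage still at the stop, take the orange knob of the sprung index pin, pull it all the way up so that the pin is well clear of its hole in the white disc, and finish while still holding it up like that, so that a colleague can turn the disc. Do not turn the disc yourself, and leave the flask, the timer and the blue cap standing where they are.

Things in the scene. Friction and masses are not known exactly. Their poses are not given: they have to be found in the camera images.
- slide_base: Fixed grey bed plate, 120 x 360 x 12 mm, with two steel rails along its own y axis; origin at the centre of its underside, on the worktop; z up. The carriage runs along its y. The end stop is the red block at its +y end (two black rubber bumpers on it), the dark block at the -y end is only an end block; both reach 46 mm above the worktop.
- carriage (a joint): Travel of the aluminium carriage along the bed's +y axis, in m: 0 at the dark end (carriage 16 mm short of the dark block), 0.170 against the red end stop. It slides with about 3 N of friction and stays where it is left. It carries the handle post, the disc with a petri dish fixed on it, and the index pin in its bracket. The bracket's arm is 34 mm wide along the bed's y, with its top 104 mm above the worktop; its column stands on the bed's +x side of the knob.
- handle_grip (a point): Point to grip on the carriage's upright black handle post (round, 20 mm diameter, from 51 to 126 mm above the worktop); the point lies on its axis 106 mm above the worktop, 86 mm from the disc's axis on the bed's -x side. Moves with the carriage; its axes are parallel to the bed's.
- knob_grip (a point): Middle of the orange knob of the index pin (upright round knob, 26 mm diameter, 34 mm high; with the pin seated it reaches from 112 to 146 mm above the worktop); the point is on its axis, half-way up, 47 mm from the disc's axis on the bed's +x side. Moves with carriage and pin; its axes are parallel to the bed's.
- plunger (a joint): Lift of the index pin with its orange knob, in m: 0 seated (pin 9 mm deep in a hole of the disc), 0.018 fully pulled up (hard stop). Its spring pulls it back down with about 4 N seated and 11 N fully up; it drops back at once when let go.
- disc (a joint): Angle of the white disc (112 mm diameter, top 66 mm above the worktop, clear petri dish fixed on it to 82 mm), in rad, 0 where it is indexed now. Locked by the pin until the pin is lifted 10 mm, then free to turn with stiff friction; leave it at 0.
- flask: Loose glass conical flask, 67 mm diameter, 112 mm high; origin at the centre of its underside. Leave alone.
- timer_loose: Loose white timer, 58 x 58 x 16 mm; origin at the centre of its underside. Leave alone.
- cap: Loose dark blue screw cap, 45 mm diameter, 20 mm high; origin at the centre of its underside. Leave alone.

How it is judged:
By the outcome, as a careful person would: the job done as asked, in the order asked, and still so for the second after the job is handed in, while the arm keeps its last pose, push and grip.
It also fails if it takes over 45 s, if anything falls off the work surface, if the arm or the gripper's body presses on something with over 40 N, if the wrist force passes 120 N, or if a joint passes its speed limit or range.

ROBOT

A 6-joint arm with a two-finger parallel gripper is mounted at the origin on a cart in front of the work surface, level with it; the furniture and walls round the work are solid. World frame = base frame: x ahead of the robot, y to its left, z up, the work surface at z = 0. Lengths are in m, angles in rad, forces in N, time in s.
With the tool pointing down it reaches from about 0.325 to 0.9 m from the base axis. Payload 6.1 kg.
Tool frame: the origin (TCP) lies midway between the tips of the shut fingers; the grasp point (between the pads) lies 19 mm behind it; x points along the fingers, y is the direction in which the jaws open and shut, and the axes are right-handed (so a half turn about x gives the same grasp; the last joint's range is limited). The gripper opens to 85 mm and grips with 20 to 120 N. Pads are 22 mm wide; open, the fingers measure 114 mm over their backs; the gripper's body (76 mm by 85 mm) begins 54 mm behind the grasp point. The pads swing forward as they close: fully open they stand 13 mm farther back than shut.
Start: joints at [1.163, 0.22, 1.526, -0, 1.395, -0.126], TCP at [0.174, 0.6, 0.231] pointing down, gripper open.
Joint ranges: [-2.98, 2.98], [-0.91, 2.08], [0.09, 2.57], [-1.24, 4.39], [0.2, 2.65], [-2.68, 2.68]. Speed limits (rad/s): [2.57, 2.57, 3.01, 3.14, 3.14, 3.14].

INTERFACE

Orientations are given as [roll, pitch, yaw] about the fixed x, y, z axes, in that order (R = Rz(yaw) Ry(pitch) Rx(roll)).
In Python, from plant import movep, move_l, set_joints, gripper_to, hold, inverse_kinematics, observe, get_image, get_calibration, Unreachable, job_done gives the robot as it stands. Calls block until the motion is done:
- movep(position, orientation): joint-space move of the TCP to a pose.
- move_l(position, feed=0.15, rotation=None, max_force=None): straight line of the TCP; rotation=None keeps the orientation; feed is the mean speed in m/s. With max_force (N) it stops when the force on the tool has changed by that much, and returns True; else False.
- set_joints(angles): joint-space move.
- gripper_to(opening, f_grip=None): finger opening in m; f_grip is the grip in N (None keeps the last); returns when the fingers have stopped.
- hold(seconds).
- inverse_kinematics(position, orientation): joint angles nearest the present ones, or None.
- observe(): the state.
- get_image(name): name is "scene" or "top" or "wrist"; returns (picture, depth): 400x640x3 uint8, red, green, blue; 400x640 float32, m along the optical axis (not along the pixel's ray), 0 where there is no reading.
- get_calibration(name): a dict with "intrinsics" (3x3 intrinsics, pixels), "dist_coeffs" ([k1, k2, p1, p2, k3] as OpenCV has them; the pictures are not rectified), "world_from_camera" (4x4, takes a point from camera to world coordinates). Camera axes: x right, y down, z forward; pixel columns grow to the right and rows downward; lengths in m; the calibration is good to about 2 mm. A picture is of the moment at which its call begins: read the wrist's pose just before it. get_calibration takes no time and is no camera call; for the wrist camera it gives the pose at the moment of the call.
A pose or a line that the arm cannot do raises Unreachable and nothing moves.
- job_done(): hands the job in, once; it reports no verdict.
The state is a dict: "time_s": time; "q": joint angles; "joint_velocities": joint speeds; "joint_torque": joint torques, N m; "eef_pos": TCP position; "tcp_rot": TCP orientation; "ft_force": force on the tool from outside, world axes, zero at the start; "torque": the same for the moment, N m; "opening": finger opening in m.
Only numpy, scipy, OpenCV 4.12 (cv2) and the standard library are available. Lean on these libraries where they do the work, as an engineer would, in place of code of your own. Each camera call takes 0.05 s, during which the arm holds its last target.

## Working session

There is one attempt and no reset: what is moved stays moved. The work goes in short steps, each a Python script; the robot and the scene stay as the last script left them, time stands still between calls to the robot, and variables do not carry over. Pictures are saved under pics/ and viewed, and the job is handed in when it is done.

```bash
mkdir -p pics; python3 - <<'E'
from plant import *
import cv2,numpy as np
for n in ["scene","top","wrist"]:
    c=get_calibration(n); p,d=get_image(n)
    cv2.imwrite(f"pics/{n}0.png",p[:,:,::-1]); np.savez(f"pics/{n}0.npz",p=p,d=d,K=c["intrinsics"],D=c["dist_coeffs"],T=c["world_from_camera"])
    print(n,np.round(c["world_from_camera"],3).tolist(),c["dist_coeffs"])
o=observe();print(o["time_s"],o["ft_force"],o["tcp_rot"],o["opening"])
E
```

```text
scene [[0.677, -0.41, 0.611, -0.079], [-0.736, -0.388, 0.554, -0.609], [0.01, -0.825, -0.565, 0.68], [0.0, 0.0, 0.0, 1.0]] [-0.13714919  0.          0.          0.          0.        ]
top [[0.025, -0.998, 0.059, 0.472], [-0.999, -0.028, -0.038, -0.026], [0.04, -0.058, -0.998, 1.052], [0.0, 0.0, 0.0, 1.0]] [-0.07798483  0.          0.          0.          0.        ]
wrist [[0.276, 0.913, 0.301, 0.095], [0.961, -0.262, -0.088, 0.624], [-0.001, 0.313, -0.95, 0.372], [0.0, 0.0, 0.0, 1.0]] [0.00747937 0.         0.         0.         0.        ]
0.15 [ 0.85790676  0.51562583 -0.45222523] [-1.68678823  1.56925321 -1.96857986] 0.08563557356729319
```

View pics/scene0.png

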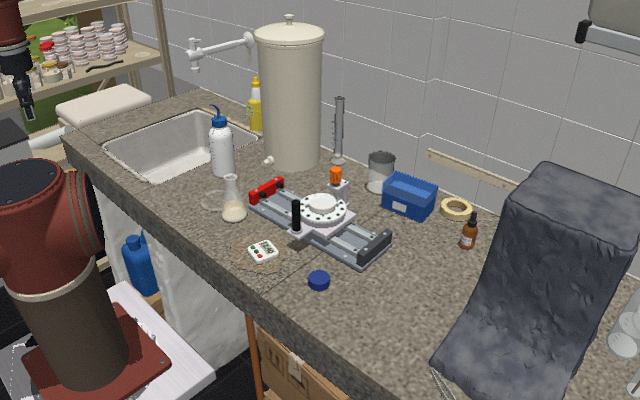

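View pics/top0.png

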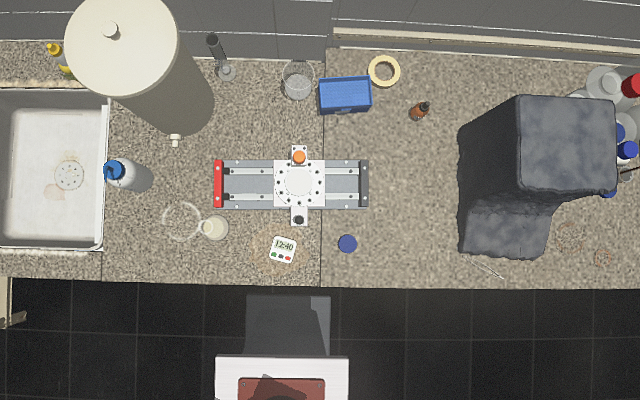

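The scene view shows the red stop at (265,190), handle at (296,215), knob at (336,175) and flask at (234,200). In the top view the stop is at x≈219, handle (299,219), knob (299,157) and flask (212,228), close to the handle's path. I'll enlarge it.

```bash
cat > h.py <<'E'
import numpy as np,cv2
def load(n):
    return np.load(f"pics/{n}.npz")
def ray(z,u,v):
    K,D,T=z["K"],z["D"],z["T"]
    x=cv2.undistortPoints(np.array([[[u,v]]],float),K,D)[0,0]
    return T[:3,:3]@np.array([x[0],x[1],1.]),T[:3,3]
def atz(z,u,v,h):
    r,o=ray(z,u,v); return o+r*(h-o[2])/r[2]
def atd(z,u,v):
    r,o=ray(z,u,v); return o+r*float(z["d"][int(round(v)),int(round(u))])
def proj(z,P):
    T=np.linalg.inv(z["T"]);r,_=cv2.Rodrigues(T[:3,:3])
    return cv2.projectPoints(np.array(P,float).reshape(-1,3),r,T[:3,3],z["K"],z["D"])[0].reshape(-1,2)
E
python3 - <<'E'
from h import *
z=load("top0")
def crop(n,u0,v0,u1,v1,s,out):
    p=load(n)["p"][v0:v1,u0:u1,::-1]; cv2.imwrite(out,cv2.resize(p,None,fx=s,fy=s,interpolation=cv2.INTER_CUBIC))
crop("top0",150,135,380,275,3.4,"pics/topc.png")
crop("scene0",200,150,400,290,4,"pics/scenec.png")
E
```

```text
(no output)
```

View pics/topc.png

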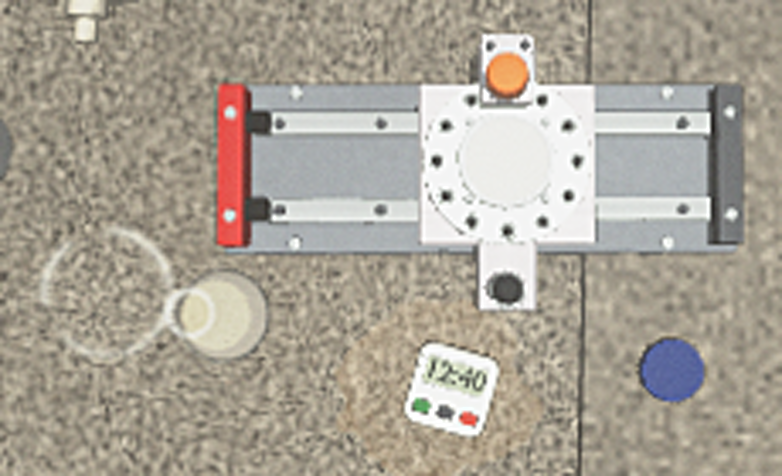

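View pics/scenec.png

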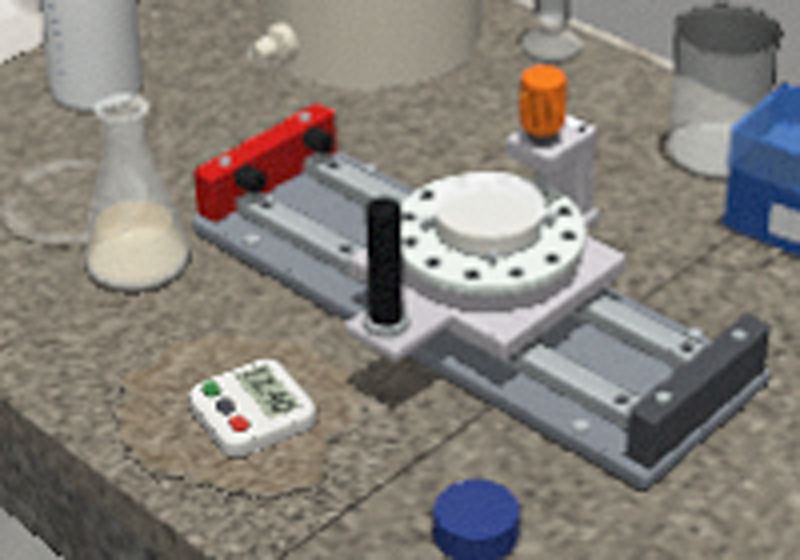

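View pics/wrist0.png

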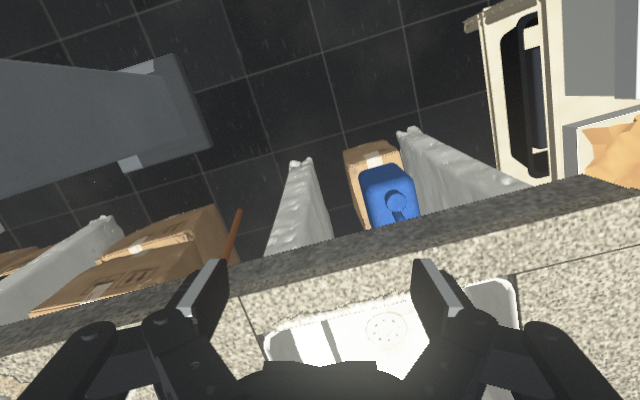

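```bash
python3 - <<'E'
from h import *
z=load("top0"); np.set_printoptions(precision=4,suppress=True)
f=lambda u,v,h:atz(z,150+(u+.5)/3.4-.5,135+(v+.5)/3.4-.5,h)
for n,u,v,h in [("redTL",218,84,.046),("redBL",218,245,.046),("dkTR",742,85,.046),("dkBR",742,243,.046),("knob",507,72,.146),("handle",507,289,.126),("discdish",505,163,.082),("flaskmouth",194,313,.112),("flaskL",180,314,.0),("flaskbase",222,315,.01),("timer",452,389,.016),("cap",672,369,.02)]:
    u0,v0=150+u/3.4,135+v/3.4
    print(n,f(u,v,h), atd(z,u0,v0))
s=load("scene0")
g=lambda u,v,h:atz(s,200+(u+.5)/4-.5,150+(v+.5)/4-.5,h)
for n,u,v,h in [("handle",384,206,.126),("knob",543,77,.146),("flaskmouth",123,107,.112)]:
    print(n,g(u,v,h),atd(s,200+u/4,150+v/4))
E
```

```text
redTL [0.6136 0.1703 0.046 ] [0.6128 0.1694 0.0465]
redBL [0.5043 0.1659 0.046 ] [ 0.505   0.174  -0.0007]
dkTR [ 0.6239 -0.1873  0.046 ] [ 0.63   -0.1955  0.0001]
dkBR [ 0.5153 -0.1892  0.046 ] [ 0.5165 -0.1975 -0.0001]
knob [ 0.6122 -0.0258  0.146 ] [ 0.6115 -0.0266  0.1459]
handle [ 0.4792 -0.0296  0.126 ] [ 0.4784 -0.0303  0.1289]
discdish [ 0.562  -0.0262  0.082 ] [ 0.5612 -0.027   0.0819]
flaskmouth [0.4589 0.1668 0.112 ] [0.457  0.1825 0.0317]
flaskL [0.4564 0.1997 0.    ] [0.4561 0.1918 0.0328]
flaskbase [0.4567 0.1682 0.01  ] [0.4569 0.1546 0.0789]
timer [0.4098 0.0062 0.016 ] [0.4089 0.0054 0.0145]
cap [ 0.4274 -0.1461  0.02  ] [ 0.4266 -0.147   0.0195]
handle [ 0.4782 -0.0313  0.126 ] [ 0.4765 -0.0341  0.1272]
knob [ 0.611  -0.0263  0.146 ] [ 0.6102 -0.028   0.146 ]
flaskmouth [0.4587 0.168  0.112 ] [0.4668 0.1784 0.1029]
```

```bash
cat >> h.py <<'E'
from scipy.spatial.transform import Rotation as Ro
def rpy(yaw,s=1):
    x=np.array([0,0,-1.]);y=s*np.array([-np.sin(yaw),np.cos(yaw),0]);R=np.c_[x,y,np.cross(x,y)]
    return Ro.from_matrix(R).as_euler('xyz')
E
python3 -W ignore - <<'E'
from h import *
from plant import inverse_kinematics,observe
np.set_printoptions(precision=3,suppress=True)
z=load("top0");d=z["d"];v,u=np.mgrid[0:400,0:640]
x=cv2.undistortPoints(np.stack([u,v],-1).reshape(-1,1,2).astype(float),z["K"],z["D"])[:,0]
P=(np.c_[x,np.ones(len(x))]*d.reshape(-1,1))@z["T"][:3,:3].T+z["T"][:3,3]
P=P.reshape(400,640,3)
for lo,hi in [(.05,.1),(.1,.15),(.15,.2),(.2,.3),(.3,.6)]:
  m=(d>0)&(P[...,2]>lo)&(P[...,2]<hi)&(P[...,0]<.95)&(P[...,1]>-.3)
  lab=cv2.connectedComponentsWithStats(m.astype(np.uint8))
  print(lo,hi)
  for i in range(1,lab[0]):
    if lab[2][i,4]>25:
      q=P[lab[1]==i]; print("  ",lab[2][i,4],q.min(0),q.max(0))
print(observe()["q"])
for p in [(.4785,-.03,.22),(.4785,-.03,.087),(.475,.075,.087),(.609,.079,.2),(.609,.079,.112)]:
  for s in (1,-1):
    print(p,s,inverse_kinematics(list(p),rpy(.03,s).tolist()))
E
```

```text
0.05 0.1
   607 [0.911 0.513 0.05 ] [0.917 0.706 0.1  ]
   273 [ 0.891 -0.3    0.05 ] [ 0.915 -0.088  0.1  ]
   181 [0.871 0.193 0.051] [0.876 0.245 0.1  ]
   915 [ 0.87  -0.082  0.05 ] [0.878 0.161 0.1  ]
   97 [0.821 0.143 0.051] [0.84  0.166 0.098]
   468 [ 0.77  -0.055  0.05 ] [0.841 0.017 0.099]
   72 [0.791 0.492 0.05 ] [0.797 0.522 0.099]
   1718 [ 0.735 -0.192  0.05 ] [ 0.818 -0.066  0.081]
   463 [0.671 0.182 0.05 ] [0.796 0.305 0.1  ]
   1787 [ 0.51  -0.083  0.061] [0.618 0.027 0.099]
   227 [0.537 0.321 0.05 ] [0.598 0.358 0.1  ]
   189 [0.435 0.146 0.05 ] [0.481 0.182 0.096]
0.1 0.15
   717 [0.909 0.475 0.1  ] [0.918 0.671 0.15 ]
   1687 [ 0.893 -0.3    0.1  ] [ 0.92  -0.088  0.15 ]
   255 [0.872 0.172 0.1  ] [0.878 0.245 0.15 ]
   1064 [ 0.87  -0.082  0.1  ] [0.879 0.159 0.15 ]
   184 [0.793 0.487 0.1  ] [0.841 0.522 0.15 ]
   117 [0.821 0.144 0.1  ] [0.84  0.167 0.15 ]
   543 [0.671 0.182 0.1  ] [0.798 0.305 0.15 ]
   313 [ 0.599 -0.042  0.1  ] [ 0.643 -0.008  0.15 ]
   512 [0.537 0.322 0.1  ] [0.603 0.378 0.15 ]
   68 [ 0.47  -0.039  0.122] [ 0.489 -0.021  0.13 ]
   97
[... 619 characters left out ...]
    1.395 -0.126]
(0.4785, -0.03, 0.22) 1 [-0.227 -0.126  1.907  0.     1.361 -1.828]
(0.4785, -0.03, 0.22) -1 [-0.227 -0.126  1.907  0.     1.361  1.313]
(0.4785, -0.03, 0.087) 1 [-0.227  0.031  2.025  0.     1.086 -1.828]
(0.4785, -0.03, 0.087) -1 [-0.227  0.031  2.025  0.     1.086  1.313]
(0.475, 0.075, 0.087) 1 [-0.008  0.035  2.021 -0.     1.086 -1.608]
(0.475, 0.075, 0.087) -1 [-0.008  0.035  2.021 -0.     1.086  1.533]
(0.609, 0.079, 0.2) 1 [ 0.001  0.217  1.589 -0.     1.335 -1.6  ]
(0.609, 0.079, 0.2) -1 [ 0.001  0.217  1.589 -0.     1.335  1.541]
(0.609, 0.079, 0.112) 1 [ 0.001  0.304  1.66  -0.     1.178 -1.6  ]
(0.609, 0.079, 0.112) -1 [ 0.001  0.304  1.66  -0.     1.178  1.541]
```

```bash
python3 -W ignore - <<'E'
from h import *
from plant import *
R=Ro.from_euler('xyz',observe()["tcp_rot"]).as_matrix()
T=load("wrist0")["T"]; print("cam in tool",R.T@(T[:3,3]-np.array(observe()["eef_pos"])))
s=-1 if (R.T@(T[:3,3]-np.array(observe()["eef_pos"])))[2]>0 else 1
print("s",s)
o=rpy(.03,s).tolist()
movep([.32,.30,.30],o)
movep([.4785,-.030,.24],o)
c=get_calibration("wrist");p,d=get_image("wrist")
cv2.imwrite("pics/w1.png",p[:,:,::-1]);np.savez("pics/w1.npz",p=p,d=d,K=c["intrinsics"],D=c["dist_coeffs"],T=c["world_from_camera"])
b=observe();print(b["time_s"],b["eef_pos"],b["ft_force"])
z=load("w1");print(proj(z,[[.4785,-.03,.126],[.611,-.026,.146],[.457,.168,.112]]))
E
```

```text
cam in tool [-0.14204074  0.0006946  -0.08235644]
s 1
2.8667 [ 0.47863379 -0.02884522  0.24023327] [ 0.46191183 -1.03495226 -0.68979782]
[[316.31448342 194.78602202]
 [316.18008497 339.19578404]
 [544.35907635 173.42412513]]
```

View pics/w1.png

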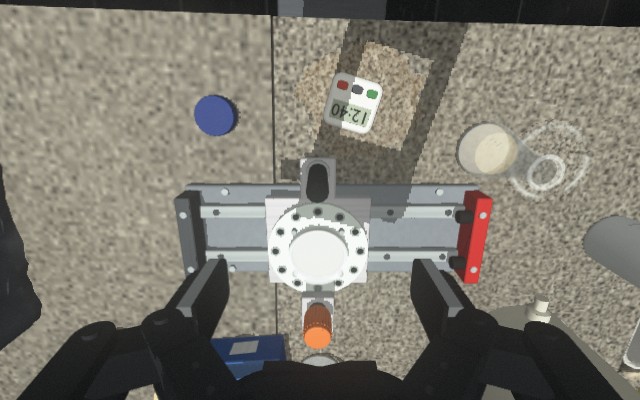

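The wrist view shows the handle top at about (317,197) and the knob top at (317,338), within about 3 px of my estimates. I'll go down and grip the handle.

```bash
python3 -W ignore - <<'E'
from h import *
from plant import *
np.set_printoptions(precision=4,suppress=True)
print(move_l([.4785,-.030,.088],feed=.12,max_force=15))
gripper_to(0.0,f_grip=30)
b=observe();print(b["time_s"],b["eef_pos"],b["ft_force"],b["opening"])
c=get_calibration("wrist");p,d=get_image("wrist")
cv2.imwrite("pics/w2.png",p[:,:,::-1])
E
```

```text
False
4.8917 [ 0.4786 -0.0302  0.0883] [-2.0482 -0.3349  2.612 ] 0.019056872752864717
```

View pics/w2.png

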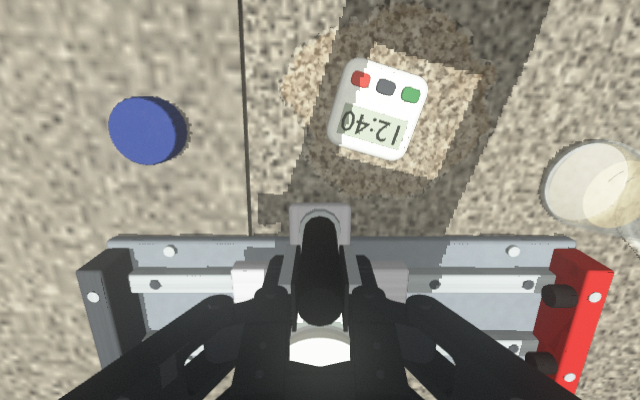

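The handle is held between the pads at (318,270), opening 19 mm. Next I'll slide it toward the red block.

```bash
python3 -W ignore - <<'E'
from h import *
from plant import *
np.set_printoptions(precision=4,suppress=True)
u=np.array([-np.sin(.03),np.cos(.03),0]);p0=np.array([.4785,-.030,.088])
def st():
    b=observe();print(b["time_s"],b["eef_pos"],b["ft_force"],b["opening"])
print(move_l((p0+.09*u).tolist(),feed=.08,max_force=25)); st()
print(move_l((p0+.125*u).tolist(),feed=.03,max_force=14)); st()
hold(.2); st()
p,d=get_image("top");cv2.imwrite("pics/top1.png",cv2.resize(p[135:275,150:380,::-1],None,fx=3.4,fy=3.4))
E
```

```text
False
6.2167 [0.4758 0.0608 0.0882] [-2.4001  0.2264  5.5063] 0.01955430452915704
True
6.8 [0.4755 0.071  0.0883] [ 0.284  -2.6287  3.7285] 0.019101208992743493
7.0 [0.4755 0.071  0.0883] [1.5895 0.2755 3.1315] 0.019156829313730205
```

View pics/top1.png

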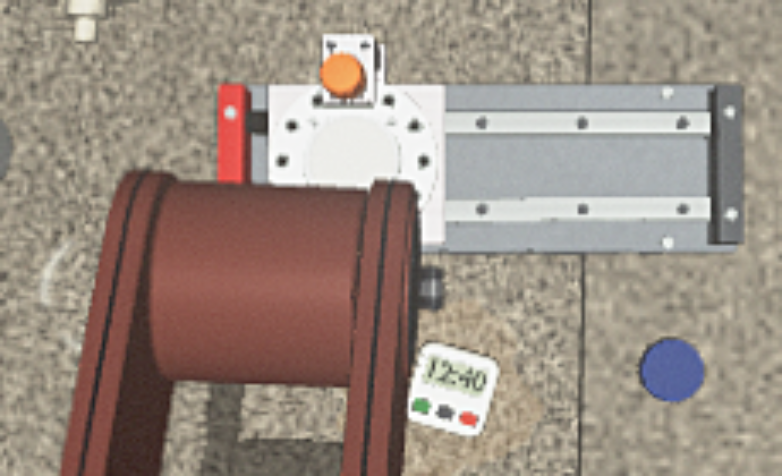

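The carriage edge (268) now meets the bumper face (~270). The force has relaxed to about 0, so I'll press again to confirm it is seated.

```bash
python3 -W ignore - <<'E'
from h import *
from plant import *
np.set_printoptions(precision=4,suppress=True)
u=np.array([-np.sin(.03),np.cos(.03),0])
def st(l=""):
    b=observe();print(l,b["time_s"],b["eef_pos"],b["ft_force"],b["opening"])
for i in range(3):
    e=np.array(observe()["eef_pos"]);
    r=move_l((e+.012*u).tolist(),feed=.012,max_force=14);st(r);hold(.15);st()
E
```

```text
True 7.4917 [0.4755 0.071  0.0883] [-0.2458 -1.5045  3.3086] 0.019140898672470007
 7.6417 [0.4755 0.0709 0.0883] [-1.0059 -1.7302  4.7009] 0.01911432680652236
True 8.0667 [0.4755 0.0708 0.0883] [-0.2881 -2.393   3.8012] 0.018977996969784274
 8.2167 [0.4754 0.0709 0.0883] [-0.1631 -1.8885  3.5878] 0.01931139715049643
True 8.6417 [0.4755 0.0708 0.0883] [-0.5034 -3.0753  3.2304] 0.019676661063724763
 8.7917 [0.4755 0.0708 0.0883] [-0.0522 -2.3812  3.1311] 0.01918184307123317
```

Three presses all stopped at y = 0.071 with no further travel, so the carriage is on the stop. I'll release, rise, and locate the knob.

```bash
python3 -W ignore - <<'E'
from h import *
from plant import *
np.set_printoptions(precision=4,suppress=True)
def st(l=""):
    b=observe();print(l,b["time_s"],b["eef_pos"],b["ft_force"],b["opening"])
gripper_to(0.05);st()
e=observe()["eef_pos"];move_l([e[0],e[1],.24],feed=.2)
p,d=get_image("top");cv2.imwrite("pics/top2.png",cv2.resize(p[135:275,150:380,::-1],None,fx=3.4,fy=3.4))
o=rpy(.03,1).tolist()
movep([.585,.0755,.24],o); hold(.2);st()
c=get_calibration("wrist");p,d=get_image("wrist")
cv2.imwrite("pics/w3.png",p[:,:,::-1]);np.savez("pics/w3.npz",p=p,d=d,K=c["intrinsics"],D=c["dist_coeffs"],T=c["world_from_camera"])
print(proj(load("w3"),[[.6086,.075,.146],[.6086,.075,.112]]))
E
```

```text
9.1917 [0.4753 0.0708 0.0881] [ 0.7012 -0.456   0.1535] 0.04988764166802444
 10.8667 [0.584  0.0756 0.2398] [-0.8648  0.1354  0.9316] 0.04989984144027445
[[315.759  231.535 ]
 [316.1352 216.1157]]
```

View pics/top2.png

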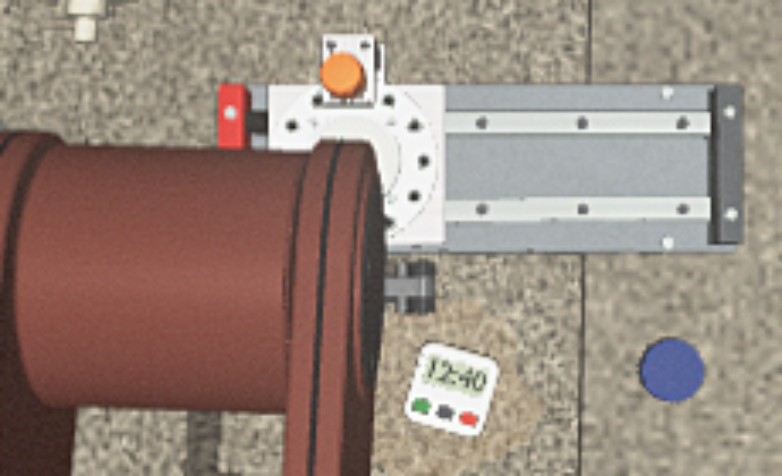

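View pics/w3.png

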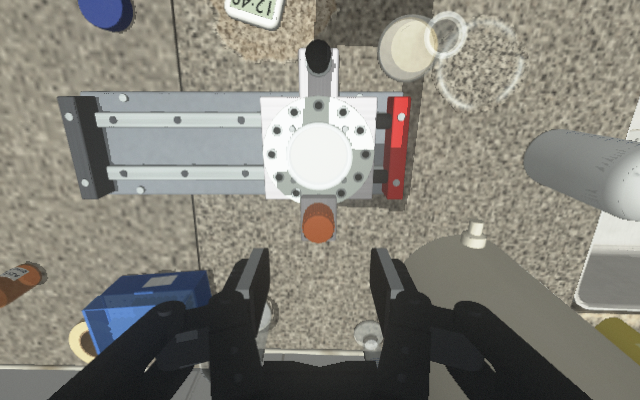

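```bash
python3 -W ignore - <<'E'
from h import *
from plant import *
np.set_printoptions(precision=4,suppress=True)
z=load("w3")
print(atz(z,318,229,.146),atz(z,320,229,.146))
cv2.imwrite("pics/w3c.png",cv2.resize(z["p"][180:260,260:380,::-1],None,fx=6,fy=6))
p,d=get_image("scene");cv2.imwrite("pics/s3.png",p[:,:,::-1])
E
```

```text
[0.6063 0.0767 0.146 ] [0.6063 0.0784 0.146 ]
```

View pics/w3c.png

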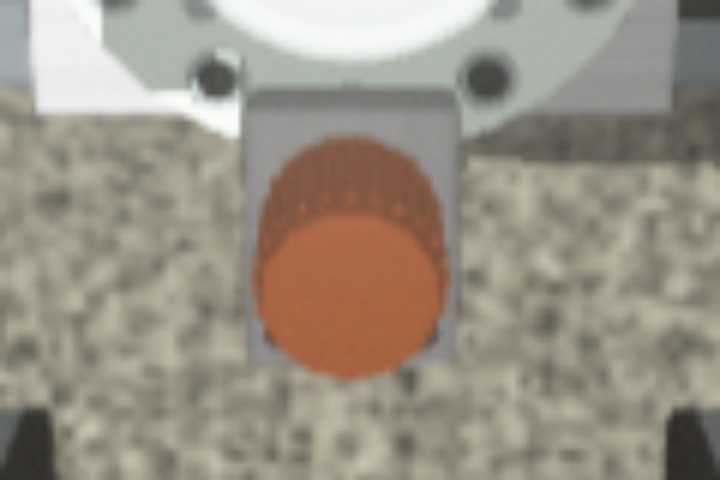

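View pics/s3.png

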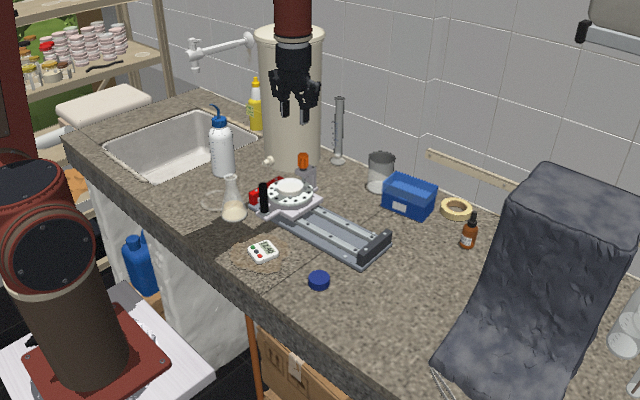

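Knob top centre is at (318.2,228.6), which gives y≈0.0767. Handle geometry gives (0.6085, 0.0749), so the two agree within 2 mm. I'll go down around the knob.

```bash
python3 -W ignore - <<'E'
from h import *
from plant import *
np.set_printoptions(precision=4,suppress=True)
def st(l=""):
    b=observe();print(l,b["time_s"],b["eef_pos"],b["ft_force"],b["opening"])
move_l([.608,.0755,.20],feed=.15)
print(move_l([.608,.0755,.112],feed=.08,max_force=8));st()
gripper_to(0.0,f_grip=60);st()
c=get_calibration("wrist");p,d=get_image("wrist");cv2.imwrite("pics/w4.png",p[:,:,::-1])
p,d=get_image("scene");cv2.imwrite("pics/s4.png",cv2.resize(p[130:270,200:400,::-1],None,fx=4,fy=4))
E
```

```text
False
 12.675 [0.6086 0.0755 0.1128] [ 0.0028 -0.741   0.4486] 0.05008303985630244
 13.0167 [0.6085 0.0752 0.1129] [-1.6273 -1.3818  4.7281] 0.024600314381227728
```

View pics/w4.png

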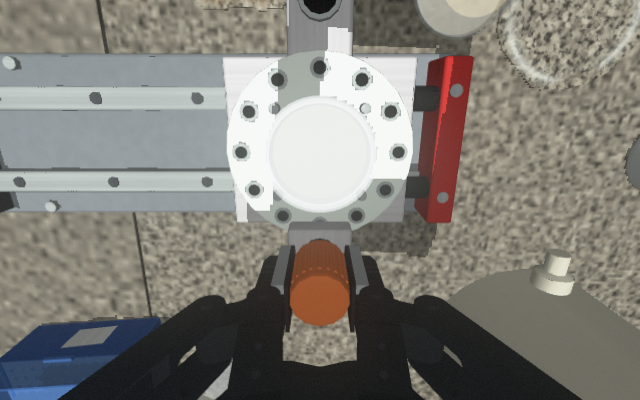

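View pics/s4.png

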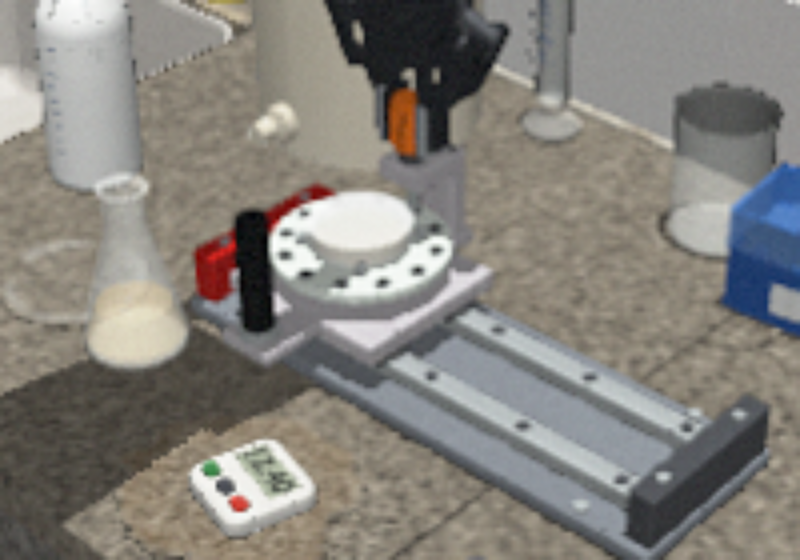

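The knob is centred between the pads at (320,285), opening 24.6 mm, and the carriage edge (417,90) meets the bumper. I'll reseat it against the stop, then lift.

```bash
python3 -W ignore - <<'E'
from h import *
from plant import *
np.set_printoptions(precision=4,suppress=True)
u=np.array([-np.sin(.03),np.cos(.03),0])
def st(l=""):
    b=observe();print(l,round(b["time_s"],2),b["eef_pos"],b["ft_force"],b["opening"]);return np.array(b["eef_pos"])
e=st()
r=move_l((e+.006*u).tolist(),feed=.012,max_force=10);e=st(r)
r=move_l((e+[0,0,.014]).tolist(),feed=.03,max_force=30);e=st(r)
r=move_l((e+[0,0,.008]).tolist(),feed=.015,max_force=15);e=st(r)
hold(.2);st()
E
```

```text
13.12 [0.6085 0.0752 0.1129] [-1.2118 -2.2228  5.5477] 0.024389897392237184
True 13.43 [0.6084 0.0751 0.1129] [ 0.2854 -1.2935  4.4459] 0.025014365441712236
False 14.06 [0.6083 0.0751 0.1257] [ 5.7026 -0.9454 -8.5339] 0.024420814865220478
False 14.66 [0.6082 0.0751 0.1311] [ 10.6892  -0.0347 -16.7648] 0.02422409905635789
 14.86 [0.6082 0.0751 0.1311] [  9.6694  -0.5179 -16.562 ] 0.024511709228697165
```

```bash
python3 -W ignore - <<'E'
from h import *
from plant import *
for n in ["wrist","scene"]:
    c=get_calibration(n);p,d=get_image(n);cv2.imwrite(f"pics/{n}5.png",p[:,:,::-1])
    np.savez(f"pics/{n}5.npz",p=p,d=d,K=c["intrinsics"],D=c["dist_coeffs"],T=c["world_from_camera"])
    if n=="scene": cv2.imwrite("pics/s5.png",cv2.resize(p[130:270,200:400,::-1],None,fx=4,fy=4))
E
```

```text
(no output)
```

View pics/wrist5.png

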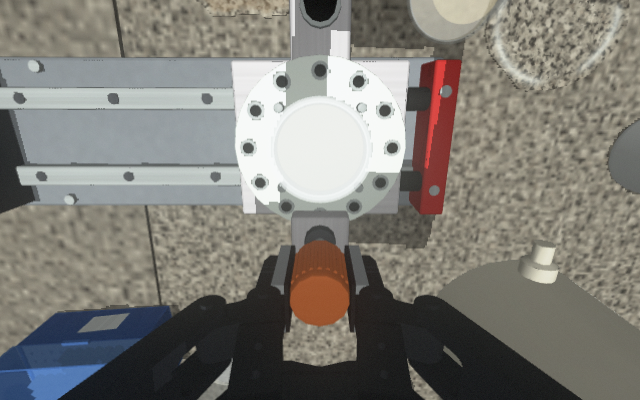

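View pics/s5.png

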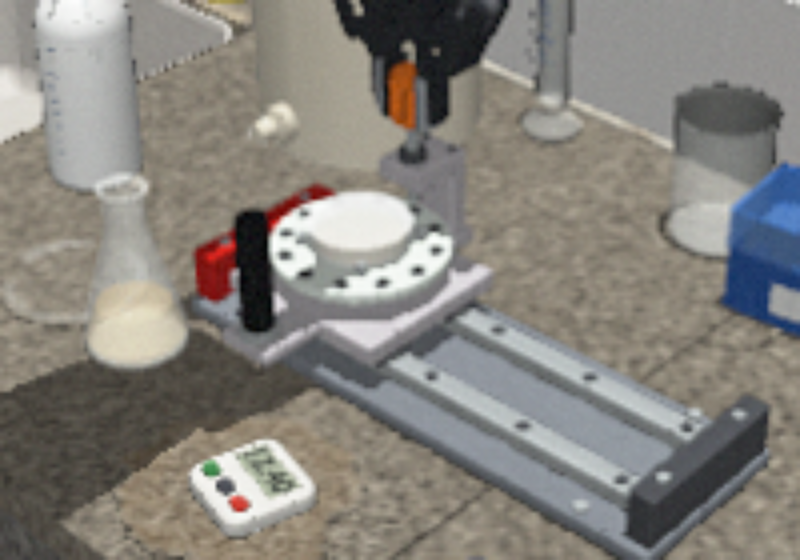

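```bash
python3 -W ignore - <<'E'
from h import *
from plant import *
z=load("wrist5");print("knob top",atd(z,320,305)); s=load("scene5")
print(proj(s,[[.6083,.075,.146],[.6083,.075,.164]])*4-[800,520])
b=observe();print(b["time_s"],b["eef_pos"],b["ft_force"],b["opening"])
job_done()
E
```

```text
knob top [0.60734551 0.07690517 0.16516321]
[[411.02885479  97.6481828 ]
 [410.67862105  71.0221022 ]]
14.9583 [0.60823649 0.07511246 0.13112262] [ 10.03794516   0.03404878 -16.03505705] 0.024443086078578796
the job is handed in; nothing more can be done
```

I slid the carriage by its handle post about 101 mm until it rested against the red end stop. Then I gripped the orange knob, pressed the carriage against the stop again and pulled the pin all the way up. I handed the job in at about 15 s, still holding it there.

- **Carriage:** three more presses after the first contact gave no further travel. The last wrist picture shows the carriage edge on the bumper, and the tool's y position did not change during the lift (0.0751 m).
- **Pin:** the tool rose 18.2 mm, and the knob top measured about 0.165 m against 0.146 m seated. The upward pull met about 20 N, more than the spring's 11 N, so the pin is at its hard stop. The knob had not slipped in the pads.
- **Disc and loose objects:** the pictures show no turn of the disc. The flask and timer show no change between the first and last pictures. The blue cap was not in the final crop, but nothing touched it.
- **Disagreements:** the knob's y position from the wrist camera was about 2 mm off the value from the handle, which is within calibration. About 10 N of sideways force along x remains on the tool while holding; I left it because the rails hold the carriage in that direction.

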